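Lot marker round the bent rail

ROBOT

A 6-joint arm with a two-finger parallel gripper is mounted at the origin on the work surface. World frame = base frame: x ahead of the robot, y to its left, z up, the work surface at z = 0. Lengths are in m, angles in degrees, forces in N, time in s.
With the tool pointing down it reaches from about 0.325 to 0.85 m from the base axis. Payload 4.4 kg.
Tool frame: the origin (TCP) lies at the very end of the fingers, on their centre line; the grasp point (between the pads) lies 19 mm behind it; z points along the fingers, y is the direction in which the jaws open and shut (so a half turn about z gives the same grasp; the last joint's range is limited). The gripper opens to 94 mm and grips with 3 to 60 N. Pads are 16 mm wide; open, the fingers measure 119 mm over their backs; the gripper's body (75 mm by 177 mm) begins 78 mm behind the grasp point.
Start: joints at [-80.071, 11.837, 88.321, -0, 79.842, -8.623], TCP at [0.183, -0.545, 0.205] pointing down, gripper open.
Joint ranges: [-156.59, 156.59], [-49.26, 127.26], [12.9, 141.05], [-63.56, 243.56], [4.71, 150.69], [-161.64, 161.64]. Speed limits (degrees/s): [159.86, 159.86, 180, 180, 180, 180].

INTERFACE

Orientations are given as a 3x3 rotation matrix whose columns are the frame's x, y, z axes.
In Python, from plant import * gives the robot as it stands. The module is installed in compiled form; this text tells all that it offers.
- The arm moves only by the shell command python3 -m inch 'ROWS' [FORCE]. ROWS is JSON, a list of rows, each a list of 3 entries, a list of its own where there are three numbers: the turn, a rotation vector about the tool's x, y, z in rad, then the shift along the tool's x, y, z in mm, then the finger opening in mm, from 0 to 94. A call has 1 to 12 rows; each row shifts and turns the commanded pose from where the row before left it, along the tool's axes as they then stand; what a row does not reach is not made up. A row lasts 1/8 s, in which the tool goes at most 62.5 mm and 10.7 degrees, less where a joint would pass 70% of its speed; a pose out of reach is approached as far as the arm can. A call is refused whole if a number of a shift passes 62.5 or a number of a turn 0.188, either way. A call with a gripper value outside its range is refused whole. The fingers move at their own pace and stop on an object; FORCE is the grip in N (left out, the last holds). Time passes only in rows, so rows that do not move let the fingers close. It gives the time, the measured TCP pose, the force and the opening at its end, in the units of the state.
- observe(): the state, without advancing time (a new reading comes with each control period).
- grab_frame(name): name is "scene" or "top" or "wrist"; returns the picture (480x640x3 uint8, red, green, blue); there is no depth.
- get_calibration(name): a dict with "K" (3x3 intrinsics, pixels), "k1" (the pictures are not rectified: a ray, as slopes to the right and down, at radius r is drawn at 1 + k1 r^2 times it, then the intrinsics apply), "extrinsics" (4x4, takes a point from world to camera coordinates); the wrist camera has in their place "hand_eye" (4x4, takes a point from camera to tool coordinates, whose origin is the TCP and whose axes are the flange's). Camera axes: x right, y up, looking along -z (the intrinsics and any distortion apply to the point x, -y, -z); pixel columns grow to the right and rows downward; lengths in m; the calibration is good to about 2 mm. A picture is of the moment at which its call begins: read the wrist's pose just before it. get_calibration takes no time and is no camera call.
- close_job(): hands the job in, once; it reports no verdict.
The state is a dict: "clock": time; "q": joint angles; "joint_velocities": joint speeds; "effort": joint torques, N m; "eef_pos": TCP position; "orientation": TCP orientation; "ft_force": force on the tool from outside, world axes, zero at the start; "torque": the same for the moment, N m; "finger_gap": finger opening in m.
Only numpy, scipy, OpenCV 4.12 (cv2) and the standard library are available. Lean on these libraries where they do the work, as an engineer would, in place of code of your own. Each camera call takes 0.05 s, during which the arm holds its last target. There are 200 camera calls.

TASK

The green tin is the next lot on the sale table. Slide the red lot marker along the bent rail, round the bend on the green tin's side, until it is up against the post at that end, and leave it hanging there. Do not shift the green tin or the wooden box.

Things in the scene. Friction and masses are not known exactly. Their poses are not given: they have to be found in the camera images.
- rail: Fixed 12 mm round steel bar, level, axis 170 mm up. Origin on table under its middle; y along the middle bar, x away from robot. In plan (mm): straight at x=0 from y=-60 to 60; each end bends 60 deg towards +x, radius 60, till x=30, y=+-112; then a straight 120 arm to a dark post (16 thick, 182 tall, foot 56 wide) at x=134, y=+-172. No other supports.
- marker: Red lot marker hanging on the middle bar, 150 g. Origin: centre of its 24 mm hole (hole along y, z up), 6 mm below bar axis. Collar 34 dia, 20 long. Grip tab 14 thick (x), 24 wide (y), 16 to 66 mm above origin. Below, weighted disc 44 dia, 8 thick, centre 37 down, in y-z plane; it meets the post with origin about 30 mm from post axis. Slides, swings; keep y along the bar round the bend.
- green_tin: Closed green metal tin, 74 x 134 (y) x 54 mm high, loose on the table beyond one of the rail's end posts: at the left (rail y > 0) or right (rail y < 0); it tells the side. Origin: centre of underside.
- wooden_box: Brown wooden box with a small brass knob on top, 79 x 124 (y) x 67 mm high, loose on the table beyond the other end post; not the lot wanted. Origin: centre of underside.
Things that resemble listed ones, but are neither listed nor needed, are in the scene too. There is more than one size of the marker; the job needs the smallest.

How it is judged (in metres and radians):
At the end, for the whole second after the job is handed in: The marker hangs at rest on the arm on the green tin's side, at the end post: its origin at least 91 mm along rail x (a gap of at most about 20 mm between the disc and the post) (x of marker in the frame of rail above 0.091 m and ((y of green_tin in the frame of rail above 0 m and y of marker in the frame of rail above 0.1 m) or (y of green_tin in the frame of rail below 0 m and y of marker in the frame of rail below -0.1 m)) and linear speed of marker below 0.05 m/s); the robot touches nothing.
It fails at once if the green tin is shifted by more than 30 mm (distance of green_tin from where it was at the start of the episode above 0.03 m).
It fails at once if the wooden box is shifted by more than 30 mm (distance of wooden_box from where it was at the start of the episode above 0.03 m).
It also fails if it takes over 40 s, if anything falls off the work surface, if the arm or the gripper's body presses on something with over 40 N, if the wrist force passes 120 N, or if a joint passes its speed limit or range.

## Working session

There is one attempt and no reset: what is moved stays moved. The work goes in short steps, Python scripts to look and compute and a shell command to move; the robot and the scene stay as the last step left them, time stands still between calls to the robot, and variables do not carry over. Pictures are saved under pics/ and viewed, about 8 in all and at most 12, crops included, and the job is handed in when it is done.

```bash
mkdir -p pics
python3 - <<'E'
from plant import *
import cv2,numpy as np
for n in("scene","top"):
    im=grab_frame(n); cv2.imwrite(f"pics/{n}0.png",im[:,:,::-1]); c=get_calibration(n); print(n,c)
print(get_calibration("wrist")); print(observe())
E
```

```text
scene {'K': array([[573.80707698,   0.        , 308.57069499],
       [  0.        , 573.80707698, 238.93661871],
       [  0.        ,   0.        ,   1.        ]]), 'k1': 0.040587849537221506, 'extrinsics': array([[ 0.10966665,  0.99379551,  0.0185394 , -0.10174592],
       [-0.73118562,  0.06802459,  0.67877849,  0.34710842],
       [ 0.67330589, -0.08799511,  0.73410901, -1.39968452],
       [ 0.        ,  0.        ,  0.        ,  1.        ]])}
top {'K': array([[461.78497629,   0.        , 323.67636881],
       [  0.        , 461.78497629, 241.22695734],
       [  0.        ,   0.        ,   1.        ]]), 'k1': 0.003644264794305846, 'extrinsics': array([[-0.1681857 , -0.98573848,  0.00576322,  0.09803423],
       [ 0.96392114, -0.16323392,  0.21026349, -0.58297063],
       [-0.20632406,  0.0409186 ,  0.97762777, -0.88978811],
       [ 0.        ,  0.        ,  0.        ,  1.        ]])}
{'K': array([[409.41029762,   0.        , 317.57416239],
       [  0.        , 409.41029762, 241.6524451 ],
       [  0.        ,   0.        ,   1.        ]]), 'k1': -0.03829775190811781, 'ha
[... 439 characters left out ...]
4e-05,
        7.98416855e+01, -8.62226517e+00]), 'joint_velocities': array([ 0.01538414, -0.07984766, -0.25341096, -0.04104116,  0.03664716,
       -0.01811114]), 'effort': array([-1.05381253e-04, -3.71863139e+01, -2.82294452e+01,  6.99480786e-02,
        3.11083545e-02, -5.73907096e-05]), 'eef_pos': array([ 0.18281563, -0.54440469,  0.20442204]), 'orientation': array([[ 9.48035270e-01,  3.18165059e-01, -3.49702467e-04],
       [ 3.18165108e-01, -9.48033224e-01,  1.99236429e-03],
       [ 3.02371145e-04, -2.00009474e-03, -9.99997954e-01]]), 'ft_force': array([ 0.10993406, -0.29460701, -0.11717277]), 'torque': array([ 0.03790409, -0.0065355 , -0.05692792]), 'finger_gap': 0.09385936415623412}
```

View pics/scene0.png

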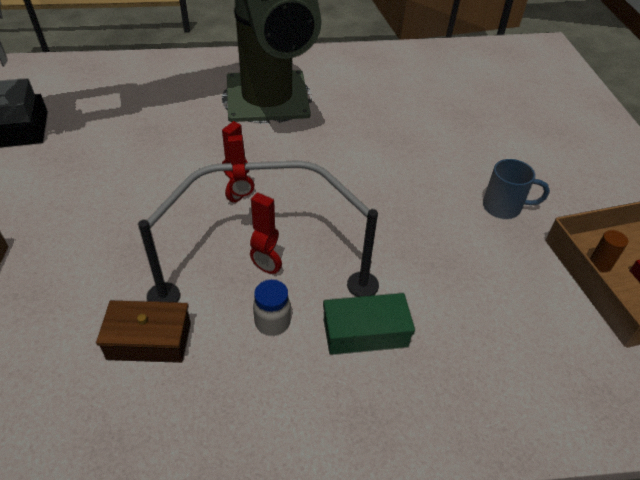

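View pics/top0.png

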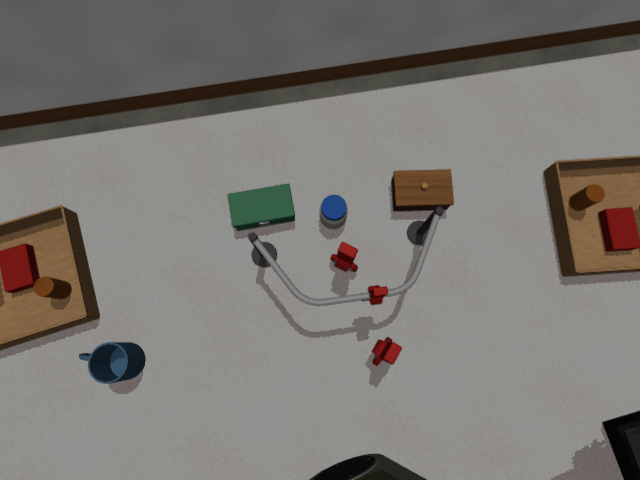

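The green tin is at top (262,207) and scene (368,322), so it is on the left (+y). There are three red markers. One hangs on the rail at top (377,294) and scene (238,172). The other two stand on the table at top (345,257) and (387,351). The hanging one fits the description, so I'll confirm it in an enlarged crop.

```bash
cat > h.py <<'E'
from plant import *
import cv2,numpy as np
def ray(n,px,c=None,T=None):
    c=get_calibration(n); K=c["K"]
    d=(np.array(px,float)-[K[0,2],K[1,2]])/K[0,0]; u=d.copy()
    for _ in range(20): u=d/(1+c["k1"]*(u@u))
    v=np.array([u[0],-u[1],-1])
    if n=="wrist":
        R,p=T; H=c["hand_eye"]; return R@H[:3,3]+p, R@H[:3,:3]@v
    E=c["extrinsics"]; return -E[:3,:3].T@E[:3,3], E[:3,:3].T@v
def plane(n,px,z,T=None):
    o,d=ray(n,px,T=T); return o+d*(z-o[2])/d[2]
def tri(rs):
    A=0;b=0
    for o,d in rs:
        d=d/np.linalg.norm(d);P=np.eye(3)-np.outer(d,d);A=A+P;b=b+P@o
    x=np.linalg.solve(A,b); return x,[np.linalg.norm(np.cross(x-o,d/np.linalg.norm(d))) for o,d in rs]
E
python3 - <<'E'
from h import *
s=cv2.imread("pics/scene0.png");t=cv2.imread("pics/top0.png")
a=cv2.resize(s[115:235,130:390],None,fx=3,fy=3,interpolation=cv2.INTER_CUBIC)[:,:780]
b=cv2.resize(t[195:375,235:455],None,fx=2,fy=2,interpolation=cv2.INTER_CUBIC)
z=np.zeros((360,780,3),np.uint8);z[:360,:440]=b
z[:, 440:780]=cv2.resize(t[265:325,350:407],(340,360),interpolation=cv2.INTER_CUBIC)
m=np.vstack([a,z]);m=cv2.resize(m,(650,600));cv2.imwrite("pics/crop.png",m)
for nm,ps,pt in[("postL",(372,213),(253,238)),("postR",(145,225),(440,211))]: print(nm,tri([ray("scene",ps),ray("top",pt)]),plane("top",pt,.182))
for n,im in(("scene",s),("top",t)):
    hsv=cv2.cvtColor(im,cv2.COLOR_BGR2HSV)
    r=cv2.inRange(hsv,(0,150,60),(6,255,255))|cv2.inRange(hsv,(174,150,60),(180,255,255))
    k,_,st,ce=cv2.connectedComponentsWithStats(r)
    for i in range(1,k):
        if st[i,4]>30: print(n,st[i],ce[i])
    g=cv2.inRange(hsv,(50,80,30),(90,255,255)); k,_,st,ce=cv2.connectedComponentsWithStats(g); i=1+st[1:,4].argmax(); print("green",st[i],ce[i],plane(n,ce[i],.054))
E
```

```text
postL (array([0.59476781, 0.13020718, 0.174855  ]), [np.float64(0.0013493248052391777), np.float64(0.0013493248052391723)]) [0.59278682 0.12806786 0.182     ]
postR (array([ 0.58762186, -0.21379995,  0.17431802]), [np.float64(0.002901025689508077), np.float64(0.002901025689508034)]) [ 0.58590681 -0.2144432   0.182     ]
scene [222 121  25  76 717] [234.08926081 154.94560669]
scene [244 176  10  20  54] [249.90740741 185.        ]
scene [251 193  23  27 234] [261.9957265  201.65811966]
scene [251 228  31  40 448] [264.91741071 243.890625  ]
green [ 324  293   91   61 4325] [367.8633526  322.20624277] [0.71212615 0.1152842  0.054     ]
top [ 605  207   35   43 1144] [622.43444056 227.97115385]
top [338 242  20  16 188] [347.31382979 249.81382979]
top [   0  244   33   48 1202] [ 15.16306156 267.43261231]
top [331 254  27  17 194] [343.00515464 263.39175258]
top [369 286  19  10 143] [378.53846154 290.32167832]
top [370 297  13   7  71] [375.84507042 300.04225352]
top [373 338  29  27 428] [386.18224299 351.13785047]
green [ 228  184   67   46 2241] [261.03435966 206.44622936] [0.68883567 0.11631416 0.054     ]
```

View pics/crop.png

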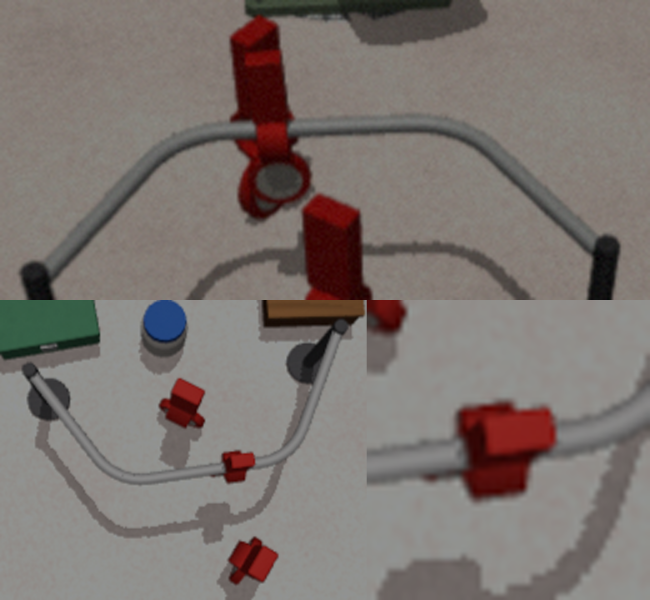

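The crop shows the hanging marker on the middle bar at scene (238,160) and top (380,291). It is visibly the smallest. The two standing ones are larger and not on the rail. Next I measure the rail frame and the tab.

Run:
```python
from h import *
PL=plane("top",(253,238),.182);PR=plane("top",(440,211),.182)
PL=(PL+tri([ray("scene",(372,213)),ray("top",(253,238))])[0])/2;PR=(PR+tri([ray("scene",(145,225)),ray("top",(440,211))])[0])/2
y=(PL-PR)[:2];L=np.linalg.norm(y);y/=L;x=np.array([y[1],-y[0]]);o=(PL+PR)[:2]/2-.134*x
print("L",L,"yaw",np.degrees(np.arctan2(x[1],x[0])),"o",o)
# middle bar check in top view & scene
for px in((330,301),(355,297)): p=plane("top",px,.17)[:2]-o;print("bar top",p@x,p@y)
for px in((290,164),(270,165)): p=plane("scene",px,.17)[:2]-o;print("bar scene",p@x,p@y)
p,e=tri([ray("scene",(235.5,139)),ray("top",(380.5,290.5))]);print("tab top",p,e,(p[:2]-o)@x,(p[:2]-o)@y)
q,e=tri([ray("scene",(234,127)),ray("top",(389,350))]);print("near big tab top",q,e)
```

```text
L 0.34333072446149854 yaw -1.1704226821457757 o [ 0.45629878 -0.0397549 ]
bar top 0.0023460351775266026 0.05046760731686148
bar top 0.0027838944425017938 0.005507395499133878
bar scene 0.004336923842176087 0.05668814039208698
bar scene 0.004699309276958758 0.023081789324410188
tab top [ 0.45844208 -0.07158696  0.22531565] [np.float64(0.00158004228590463), np.float64(0.0015800422859046823)] 0.002793060314283841 -0.031781632540120675
near big tab top [ 0.35955928 -0.07436539  0.17641077] [np.float64(0.00048188056946096955), np.float64(0.00048188056946097497)]
```

```bash
python3 -m inch '[[[0,0,-0.175],[0,0,-40],94],[[0,0,-0.175],[0,0,-40],94],[[0,0,-0.175],[0,0,-16],60],[[0,0,-0.175],[0,0,0],60],[[0,0,-0.175],[0,0,0],60],[[0,0,-0.175],[0,0,0],60],[[0,0,-0.175],[0,0,0],60],[[0,0,0],[0,0,0],60]]' 20
python3 -m inch '[[[0,0,0],[47.9,26.6,0],60],[[0,0,0],[47.9,26.6,0],60],[[0,0,0],[47.9,26.6,0],60],[[0,0,0],[47.9,26.6,0],60],[[0,0,0],[47.9,26.6,0],60],[[0,0,0],[47.9,26.6,0],60],[[0,0,0],[47.9,26.6,0],60],[[0,0,0],[47.9,26.6,0],60],[[0,0,0],[47.9,26.6,0],60],[[0,0,0],[47.9,26.6,0],60],[[0,0,0],[0,0,0],60],[[0,0,0],[0,0,0],60]]'
python3 - <<'E'
from h import *
s=observe();im=grab_frame("wrist");print(repr(s["eef_pos"]),repr(s["orientation"]));cv2.imwrite("pics/w1.png",im[:,:,::-1])
np.savez("w1.npz",p=s["eef_pos"],R=s["orientation"])
E
```

```text
clock: 1.1
eef_pos: [0.1829, -0.5448, 0.3008]
orientation: [[0.024, 1.0, -0.0], [1.0, -0.024, 0.001], [0.001, -0.0, -1.0]]
ft_force: [0.3, 0.1, 0.1]
finger_gap: 0.0599
clock: 2.6
eef_pos: [0.4591, -0.0723, 0.3012]
orientation: [[0.023, 1.0, -0.001], [1.0, -0.023, -0.0], [-0.0, -0.001, -1.0]]
ft_force: [0.2, -0.8, 0.3]
finger_gap: 0.0598
array([ 0.45908435, -0.07225941,  0.30118097]) array([[ 2.30145488e-02,  9.99734770e-01, -8.49050282e-04],
       [ 9.99735038e-01, -2.30149031e-02, -4.09911558e-04],
       [-4.29343647e-04, -8.39391387e-04, -9.99999556e-01]])
```

View pics/w1.png

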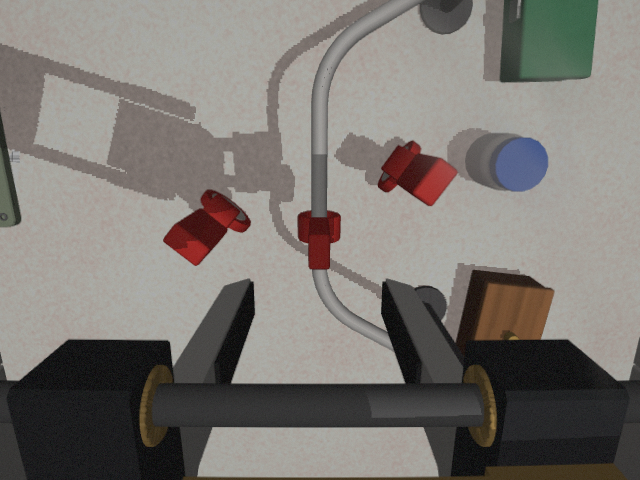

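The wrist view shows the hanging marker's tab top at about (319,258) and the bar at (319.5,130). The tab lies between the fingers laterally. I'll cross-check it with rays.

Run:
```python
from h import *
d=np.load("w1.npz");T=(d["R"],d["p"])
im=cv2.imread("pics/w1.png");hsv=cv2.cvtColor(im,cv2.COLOR_BGR2HSV)
r=cv2.inRange(hsv,(0,130,40),(8,255,255))|cv2.inRange(hsv,(172,130,40),(180,255,255))
for y in range(208,272,4):
    x=np.nonzero(r[y,290:350])[0]; print(y,(x.min()+290,x.max()+290,im[y,319]) if len(x) else None)
for z in(.225,.23): print("tab far edge",plane("wrist",(319,269),z,T),"near?",plane("wrist",(319,246),z,T))
for py in(100,130,170): print("bar",plane("wrist",(319.5,py),.17,T))
w=[ray("wrist",(319,257),T=T),ray("top",(380.5,290.5)),ray("scene",(235.5,139))]
print(tri(w),tri([w[0],w[1]]),tri([w[0],w[2]]))
```

```text
208 None
212 (np.int64(305), np.int64(333), array([ 99, 100, 102], dtype=uint8))
216 (np.int64(298), np.int64(339), array([101, 103, 103], dtype=uint8))
220 (np.int64(298), np.int64(339), array([20, 21, 68], dtype=uint8))
224 (np.int64(299), np.int64(339), array([15, 18, 69], dtype=uint8))
228 (np.int64(299), np.int64(339), array([17, 25, 74], dtype=uint8))
232 (np.int64(299), np.int64(339), array([21, 19, 70], dtype=uint8))
236 (np.int64(299), np.int64(339), array([ 18,  19, 101], dtype=uint8))
240 (np.int64(300), np.int64(337), array([ 24,  23, 104], dtype=uint8))
244 (np.int64(309), np.int64(329), array([ 33,  33, 109], dtype=uint8))
248 (np.int64(309), np.int64(329), array([ 24,  27, 105], dtype=uint8))
252 (np.int64(309), np.int64(329), array([ 23,  27, 104], dtype=uint8))
256 (np.int64(309), np.int64(329), array([ 28,  29, 105], dtype=uint8))
260 (np.int64(309), np.int64(329), array([ 25,  28, 104], dtype=uint8))
264 (np.int64(309), np.int64(329), array([ 18,  18, 101], dtype=uint8))
268 (np.int64(310), np.int64(328), array([30, 29, 94], dtype=uint8))
tab far edge [ 0.45840748 -0.08329418  0.225     ] near? [ 0.45873796 -0.06762123  0.225     ]
tab far edge [ 0.45843321 -0.08158811  0.23      ] near? [ 0.45875721 -0.06622264  0.23      ]
bar [0.46119311 0.02611107 0.17      ]
bar [0.46075498 0.00514069 0.17      ]
bar [ 0.46014917 -0.02390061  0.17      ]
(array([ 0.45864128, -0.07252534,  0.2261429 ]), [np.float64(0.002081725194426621), np.float64(0.0006444565255959524), np.float64(0.0026346486470149953)]) (array([ 0.45816518, -0.07231263,  0.23303128]), [np.float64(0.0005173010634339774), np.float64(0.0005173010634339145)]) (array([ 0.45903609, -0.07219217,  0.22648219]), [np.float64(0.002341982739916473), np.float64(0.0023419827399164474)])
```

Measured tab centre is about (0.4585, −0.070), top at 0.226–0.233, which agrees with the text's 0.230. The bar yaw is −1.2° and the rail origin about (0.460, −0.040). Next I descend, grip gently and lift a little.

```bash
python3 -m inch '[[[0,0,0],[2,-0.5,-0],60],[[0,0,0],[0,0,30],60],[[0,0,0],[0,0,30],60],[[0,0,0],[0,0,26],60],[[0,0,0],[0,0,20],60],[[0,0,0],[0,0,0],60],[[0,0,0],[0,0,0],0],[[0,0,0],[0,0,0],0],[[0,0,0],[0,0,0],0],[[0,0,0],[0,0,0],0],[[0,0,0],[0,0,0],0],[[0,0,0],[0,0,0],0]]' 20
python3 -m inch '[[[0,0,0],[0,0,0],0],[[0,0,0],[0,0,-3],0],[[0,0,0],[0,0,-3],0],[[0,0,0],[0,0,0],0],[[0,0,0],[0,0,0],0]]'
```

```text
clock: 4.15
eef_pos: [0.4592, -0.0701, 0.1956]
orientation: [[0.022, 1.0, 0.0], [1.0, -0.022, -0.0], [-0.0, 0.0, -1.0]]
ft_force: [-0.1, 0.4, 1.7]
finger_gap: 0.0138
clock: 4.78
eef_pos: [0.4588, -0.0701, 0.2013]
orientation: [[0.022, 1.0, -0.0], [1.0, -0.022, 0.0], [0.0, -0.0, -1.0]]
ft_force: [-0.1, 0.5, -1.4]
finger_gap: 0.0138
```

Holding the marker alone at about 1.5 N, so the hole is centred on the bar. Now 90 mm along the middle bar.

```bash
python3 -m inch '[[[0,0,0],[15,0,0],0],[[0,0,0],[15,0,0],0],[[0,0,0],[15,0,0],0],[[0,0,0],[15,0,0],0],[[0,0,0],[15,0,0],0],[[0,0,0],[15,0,0],0],[[0,0,0],[0,0,0],0],[[0,0,0],[0,0,0],0]]'
python3 - <<'E'
from h import *
s=observe();im=grab_frame("wrist");print(s["eef_pos"]);cv2.imwrite("pics/w2.png",im[:,:,::-1])
np.savez("w2.npz",p=s["eef_pos"],R=s["orientation"])
E
```

```text
clock: 5.78
eef_pos: [0.461, 0.0198, 0.2014]
orientation: [[0.022, 1.0, -0.0], [1.0, -0.022, -0.0], [-0.0, -0.0, -1.0]]
ft_force: [0.2, 0.3, -0.4]
finger_gap: 0.0139
[0.460957   0.0197778  0.20141864]
```

View pics/w2.png

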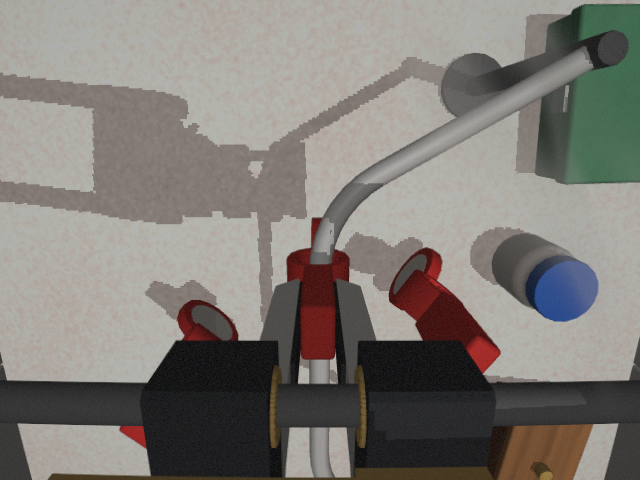

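The marker is held and the bend starts just ahead, near (330,225). The arm bar runs through about (450,141) to the post top at (608,48). I'll measure the arm line and post.

Run:
```python
from h import *
d=np.load("w2.npz");T=(d["R"],d["p"]);im=cv2.imread("pics/w2.png")
o=np.array([.4597,-.040]);a=np.radians(-1.2);x=np.array([np.cos(a),np.sin(a)]);y=np.array([-x[1],x[0]])
f=lambda p:np.round(1e3*np.array([(p[:2]-o)@x,(p[:2]-o)@y]),1)
print("post",f(plane("wrist",(608,48),.182,T)),"expect 134 172")
g=cv2.cvtColor(im,cv2.COLOR_BGR2GRAY)
for c in range(390,570,45):
    col=g[:,c].astype(int); i=int(160-(c-420)*.6)  # rough centre
    seg=col[i-25:i+26]; print(c,i,list(seg[::2]))
for px in((400,170),(450,139),(510,103),(560,74)): p=f(plane("wrist",px,.17,T)); print(px,p,"line y at x:",112+(p[0]-30)*.577)
```

```text
post [131.2 174.1] expect 134 172
390 178 [np.int64(176), np.int64(100), np.int64(107), np.int64(123), np.int64(133), np.int64(143), np.int64(156), np.int64(164), np.int64(167), np.int64(162), np.int64(157), np.int64(151), np.int64(140), np.int64(124), np.int64(129), np.int64(176), np.int64(178), np.int64(180), np.int64(177), np.int64(174), np.int64(173), np.int64(175), np.int64(176), np.int64(178), np.int64(177), np.int64(179)]
435 151 [np.int64(168), np.int64(163), np.int64(105), np.int64(123), np.int64(132), np.int64(139), np.int64(147), np.int64(155), np.int64(163), np.int64(168), np.int64(162), np.int64(155), np.int64(150), np.int64(139), np.int64(129), np.int64(132), np.int64(178), np.int64(180), np.int64(176), np.int64(177), np.int64(176), np.int64(176), np.int64(176), np.int64(179), np.int64(179), np.int64(180)]
480 124 [np.int64(95), np.int64(95), np.int64(96), np.int64(108), np.int64(120), np.int64(130), np.int64(138), np.int64(143), np.int64(149), np.int64(159), np.int64(156), np.int64(153), np.int64(148), np.int64(145), np.int64(142), np.int64(130), np.int64(146), np.int64(168), np.int64(171), np.int64(168), np.int64(171), np.int64(172), np.int64(173), np.int64(173), np.int64(171), np.int64(171)]
525 97 [np.int64(63), np.int64(60), np.int64(55), np.int64(60), np.int64(95), np.int64(115), np.int64(128), np.int64(137), np.int64(143), np.int64(151), np.int64(153), np.int64(158), np.int64(153), np.int64(151), np.int64(145), np.int64(134), np.int64(119), np.int64(97), np.int64(122), np.int64(124), np.int64(125), np.int64(122), np.int64(121), np.int64(122), np.int64(126), np.int64(124)]
(400, 170) [ 40.6 117.1] line y at x: 118.1162
(450, 139) [ 65.  132.6] line y at x: 132.195
(510, 103) [ 93.6 150.1] line y at x: 148.6972
(560, 74) [116.9 164. ] line y at x: 162.1413
```

The rail model fits within 2 mm. Now round the bend, turning and shifting in alternate rows.

```bash
python3 -m inch '[[[0,0,0.0873],[0,0,0],0],[[0,0,0],[10.5,0,0],0],[[0,0,0.1745],[0,0,0],0],[[0,0,0],[10.5,0,0],0],[[0,0,0.1745],[0,0,0],0],[[0,0,0],[10.5,0,0],0],[[0,0,0],[0,0,0],0]]'
python3 -m inch '[[[0,0,0.1745],[0,0,0],0],[[0,0,0],[10.5,0,0],0],[[0,0,0.1745],[0,0,0],0],[[0,0,0],[10.5,0,0],0],[[0,0,0.1745],[0,0,0],0],[[0,0,0],[10.5,0,0],0],[[0,0,0.0873],[0,0,0],0],[[0,0,0],[0,0,0],0]]'
python3 - <<'E'
from h import *
p=observe()["eef_pos"][:2]-[.4597,-.040];a=np.radians(-1.2);x=np.array([np.cos(a),np.sin(a)]);print(p@x,p@[-x[1],x[0]],"expect 30 112")
E
```

```text
clock: 6.7
eef_pos: [0.4701, 0.0508, 0.2015]
orientation: [[0.438, 0.899, 0.0], [0.899, -0.438, 0.0], [0.0, -0.0, -1.0]]
ft_force: [-0.5, 0.2, -0.9]
finger_gap: 0.0135
clock: 7.7
eef_pos: [0.4929, 0.072, 0.2014]
orientation: [[0.874, 0.486, 0.0], [0.486, -0.874, 0.0], [0.0, -0.0, -1.0]]
ft_force: [-0.9, 0.5, -1.5]
finger_gap: 0.0139
0.03083439387929015 0.11266582365990778 expect 30 112
```

```bash
python3 -m inch '[[[0,0,0],[15,0,0],0],[[0,0,0],[15,0,0],0],[[0,0,0],[15,0,0],0],[[0,0,0],[15,0,0],0],[[0,0,0],[15,0,0],0],[[0,0,0],[6,0,0],0],[[0,0,0],[0,0,0],0],[[0,0,0],[0,0,0],0]]'
python3 -m inch '[[[0,0,0],[2,0,0],0],[[0,0,0],[2,0,0],0],[[0,0,0],[0,0,0],0]]'
```

```text
clock: 8.7
eef_pos: [0.5628, 0.1102, 0.2013]
orientation: [[0.877, 0.481, -0.001], [0.481, -0.877, -0.0], [-0.001, -0.0, -1.0]]
ft_force: [-0.5, 1.2, -0.6]
finger_gap: 0.0138
clock: 9.07
eef_pos: [0.5668, 0.1122, 0.2016]
orientation: [[0.877, 0.481, 0.0], [0.481, -0.877, -0.0], [0.0, 0.0, -1.0]]
ft_force: [-0.3, 0.8, -1.0]
finger_gap: 0.014
```

```bash
python3 -m inch '[[[0,0,0],[2,0,0],0],[[0,0,0],[0,0,0],0]]'; python3 -m inch '[[[0,0,0],[2,0,0],0],[[0,0,0],[0,0,0],0]]'
python3 - <<'E'
from h import *
s=observe();p=s["eef_pos"][:2]-[.4597,-.040];a=np.radians(-1.2);x=np.array([np.cos(a),np.sin(a)]);print(p@x,p@[-x[1],x[0]],"contact expected 108 157")
A=grab_frame("scene");B=grab_frame("wrist")
A=cv2.resize(A[180:360,290:430],(466,600),interpolation=2);cv2.imwrite("pics/c3.png",A[:,:,::-1])
E
```

```text
clock: 9.32
eef_pos: [0.5686, 0.1133, 0.2014]
orientation: [[0.877, 0.481, 0.0], [0.481, -0.877, 0.0], [0.0, -0.0, -1.0]]
ft_force: [0.4, -0.2, -1.4]
finger_gap: 0.0141
clock: 9.57
eef_pos: [0.5704, 0.1142, 0.2015]
orientation: [[0.877, 0.481, 0.0], [0.481, -0.877, 0.0], [0.0, 0.0, -1.0]]
ft_force: [1.0, 0.0, -0.9]
finger_gap: 0.0141
0.10739937672581645 0.15651670897063344 contact expected 108 157
```

View pics/c3.png

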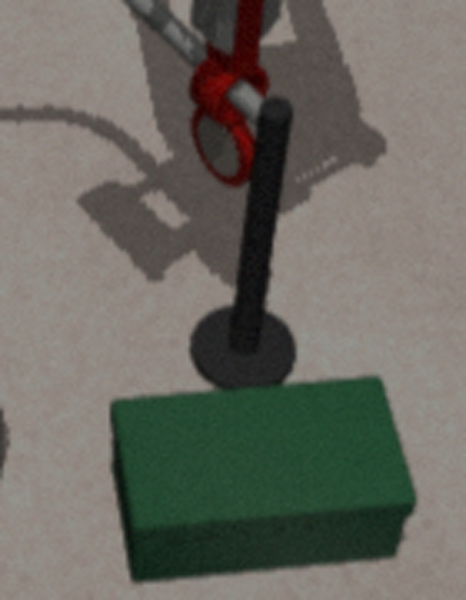

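The marker is at the post: the disc edge at crop (240,165) almost touches it, and the tin is clear. Next I lower it onto the bar, open and retreat upward.

```bash
python3 -m inch '[[[0,0,0],[0,0,3],0],[[0,0,0],[0,0,2.5],0],[[0,0,0],[1.5,0,0],0],[[0,0,0],[0,0,0],0]]'; python3 -m inch '[[[0,0,0],[0,0,0],20],[[0,0,0],[0,0,0],30],[[0,0,0],[0,0,0],40],[[0,0,0],[0,0,0],40],[[0,0,0],[0,0,-10],40],[[0,0,0],[0,0,-20],40],[[0,0,0],[0,0,-30],40],[[0,0,0],[0,0,-40],40],[[0,0,0],[0,0,-30],40],[[0,0,0],[0,0,0],40]]'
python3 - <<'E'
from h import *
s=observe();B=grab_frame("wrist");A=grab_frame("scene");np.savez("w3.npz",p=s["eef_pos"],R=s["orientation"])
cv2.imwrite("pics/s4.png",A[:,:,::-1]);cv2.imwrite("pics/w4.png",B[:,:,::-1])
A=cv2.resize(A[160:360,290:430],(336,480),interpolation=2)
m=np.hstack([cv2.resize(B,(464,348)),np.zeros((348,336,3),np.uint8)]);m=np.vstack([m,np.zeros((132,800,3),np.uint8)]);m[:,464:]=A
cv2.imwrite("pics/c4.png",m[:,:,::-1])
E
```

```text
clock: 10.18
eef_pos: [0.5713, 0.1148, 0.1958]
orientation: [[0.877, 0.481, -0.001], [0.481, -0.877, -0.0], [-0.001, -0.0, -1.0]]
ft_force: [-0.4, -0.9, -0.6]
finger_gap: 0.0143
clock: 11.42
eef_pos: [0.5734, 0.1151, 0.3301]
orientation: [[0.877, 0.481, 0.008], [0.481, -0.877, 0.0], [0.007, 0.003, -1.0]]
ft_force: [-0.0, 0.7, -0.3]
finger_gap: 0.0397
```

View pics/c4.png

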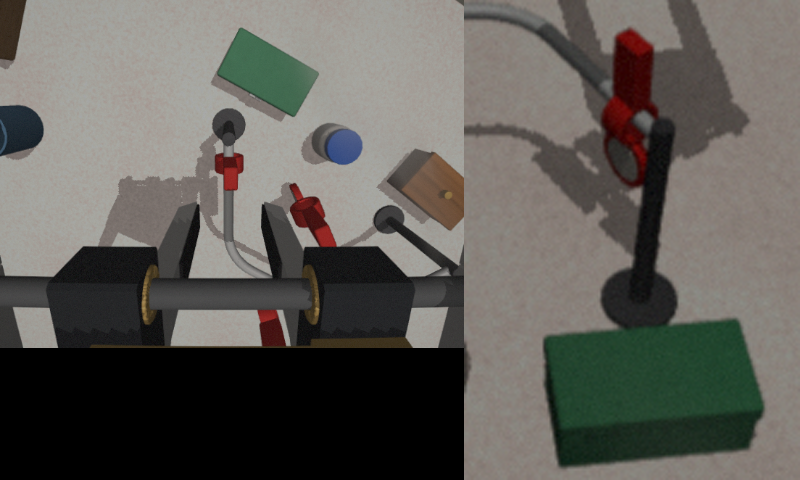

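The marker hangs at the post, with the collar at wrist-crop (229,163) and the post top at (229,130). The gripper is clear. One numeric check and a stillness check before handing in.

```bash
python3 -m inch '[[[0,0,0],[0,0,0],40],[[0,0,0],[0,0,0],40],[[0,0,0],[0,0,0],40],[[0,0,0],[0,0,0],40]]'
python3 - <<'E'
from h import *
d=np.load("w3.npz");T=(d["R"],d["p"]);k=640/464
a=np.radians(-1.2);x=np.array([np.cos(a),np.sin(a)]);y=np.array([-x[1],x[0]]);f=lambda p:((p[:2]-[.4597,-.04])@x,(p[:2]-[.4597,-.04])@y)
print("tab top centre",f(plane("wrist",(230.5*k,178*k),.23,T)),"post",f(plane("wrist",(229*k,127*k),.182,T)))
A=grab_frame("scene")[:,:,::-1];print("scene moved px:",(cv2.absdiff(A.copy(),cv2.imread("pics/s4.png")).max(2)[160:290,290:430]>40).sum())
for n,A0 in(("scene",A),):
  h=cv2.cvtColor(A.copy(),cv2.COLOR_BGR2HSV);g=cv2.inRange(h,(50,80,30),(90,255,255));_,_,st,ce=cv2.connectedComponentsWithStats(g);i=1+st[1:,4].argmax();print("green",st[i],ce[i],"was 367.86 322.2")
i0=cv2.imread("pics/scene0.png");print("box region changed px",(cv2.absdiff(A.copy(),i0).max(2)[290:370,90:200]>40).sum())
print(observe()["ft_force"]);close_job()
E
```

```text
clock: 12.02
eef_pos: [0.5714, 0.1149, 0.3256]
orientation: [[0.877, 0.481, -0.001], [0.481, -0.877, -0.0], [-0.001, -0.0, -1.0]]
ft_force: [0.1, 0.1, -0.1]
finger_gap: 0.04
tab top centre (np.float64(0.10788292097648036), np.float64(0.1567075901697851)) post (np.float64(0.14593985096456918), np.float64(0.18039807182683296))
scene moved px: 0
green [ 324  293   91   61 4326] [367.84535368 322.28617661] was 367.86 322.2
box region changed px 0
[-0.07385853  0.12527906  0.5987277 ]
the job is handed in; nothing more can be done
```

I slid the smallest marker, the one hanging on the rail, round the bend on the green tin's side (left, rail y > 0). I left it hanging at that end post and handed the job in at about 12 s of the 40 s allowed.

**Last checks:**
- **Position:** the marker tab measured at rail (108, 157) mm, where post contact was expected and well past the required 91 mm.
- **At rest:** no pixels in the marker area changed between two scene pictures about 0.6 s apart.
- **Tin and box:** the green tin's image centre was within 0.1 px of the start, and no pixels changed in the box area.
- **Gripper:** it was raised clear of the marker, with under 1 N on the wrist.

**Disagreements:**
- The two fixed cameras read heights about 5–7 mm low against the text.
- The last wrist reading of the post top was about 14 mm off its expected place. That pixel was read off a reduced picture taken while the arm was still settling. An earlier wrist view put the post within about 4 mm.
- I felt no clear contact force against the post. That the marker is up against it rests on the measured position and the pictures.

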